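Extend the dust brush to its second stop and hold it ready

ROBOT

A 6-joint arm with a two-finger parallel gripper is mounted at the origin on the work surface. World frame = base frame: x ahead of the robot, y to its left, z up, the work surface at z = 0. Lengths are in m, angles in degrees, forces in N, time in s.
With the tool pointing down it reaches from about 0.3 to 0.95 m from the base axis. Payload 3.1 kg.
Tool frame: the origin (TCP) lies between the finger pads; the fingertips stand 19 mm ahead of it and the grasp point (between the pads) is the TCP; z points along the fingers, y is the line along which they close (so a half turn about z gives the same grasp; the last joint's range is limited). The gripper opens to 85 mm and grips with 20 to 120 N. Pads are 22 mm wide; open, the fingers measure 114 mm over their backs; the gripper's body (76 mm by 85 mm) begins 54 mm behind the grasp point. The pads swing forward as they close: fully open they stand 13 mm farther back than shut.
Start: joints at [67.97, 17.653, 93.61, -0, 68.738, -3.994], TCP at [0.194, 0.594, 0.25] pointing down, gripper open.
Joint ranges: [-175.34, 175.34], [-45.06, 112.39], [2.9, 150.54], [-68.45, 248.45], [3.09, 151.38], [-168.51, 168.51]. Speed limits (degrees/s): [159.86, 159.86, 180, 180, 180, 180].

INTERFACE

Orientations are given as [roll, pitch, yaw] about the fixed x, y, z axes, in that order (R = Rz(yaw) Ry(pitch) Rx(roll)).
In Python, from rig import arm gives the robot as it stands. The module is installed in compiled form; this text tells all that it offers. Calls block until the motion is done:
- arm.movep(position, orientation): joint-space move of the TCP to a pose.
- arm.servo_line(position, orientation=None, v=0.15, contact_N=None): straight line of the TCP; orientation=None keeps the orientation; v is the mean speed in m/s. With contact_N (N) it stops when the force on the tool has changed by that much, and returns True; else False.
- arm.move_joints(angles): joint-space move.
- arm.move_gripper(opening, squeeze=None): opening from 0.0 (shut) to 1.0 (fully open); squeeze is the grip in N (None keeps the last); returns when the fingers have stopped.
- arm.sleep(seconds).
- arm.inverse_kinematics(position, orientation): joint angles nearest the present ones, or None.
- arm.get_obs(): the state.
- arm.snapshot(name): name is "scene" or "top" or "wrist"; returns the picture (420x560x3 uint8, red, green, blue); there is no depth.
- arm.camera_info(name): a dict with "fov_y" (degrees; the focal length in pixels is half the picture's height over the tangent of half this angle, whatever the lens; pixels are square), "cx", "cy" (the principal point, pixels), "camera_from_world" (4x4, takes a point from world to camera coordinates). Camera axes: x right, y up, looking along -z (the intrinsics and any distortion apply to the point x, -y, -z); pixel columns grow to the right and rows downward; lengths in m; the calibration is good to about 2 mm. A picture is of the moment at which its call begins: read the wrist's pose just before it. camera_info takes no time and is no camera call; for the wrist camera it gives the pose at the moment of the call.
A pose or a line that the arm cannot do raises arm.MotionError and nothing moves.
- arm.close_job(): hands the job in; it is judged then, once.
The state is a dict: "clock": time; "joint_pos": joint angles; "qvel": joint speeds; "tau": joint torques, N m; "ee_pos": TCP position; "ee_rot": TCP orientation; "contact_force": force on the tool from outside, world axes, zero at the start; "ft_torque": the same for the moment, N m; "grip_width": opening from 0.0 (shut) to 1.0 (fully open); "grip_force": force on a finger pad.
Only numpy, scipy, OpenCV 4.12 (cv2) and the standard library are available. Lean on these libraries where they do the work, as an engineer would, in place of code of your own. Each camera call takes 0.05 s, during which the arm holds its last target. There are 200 camera calls.

TASK

The extending dust brush lies in the grey steel cradle beside a bottle brush and a squeegee; it is the one with a push button on the side of its square collar. Squeeze that button in and, keeping it in, draw the handle back towards you, past the first stop, to the second and last stop (the cradle's fork catches the brush head), then let go of the button so that it springs out and locks. Now take the brush by its grip, off the button, lift it out of the cradle and finish still holding it in the gripper: fully extended, level and still, raised some 10 cm or more; leave the other tools and everything around where they are.

Things in the scene. Friction and masses are not known exactly. Their poses are not given: they have to be found in the camera images.
- brush: Handle of the extending dust brush, lying level, 60 mm up; whole tool 0.41 kg. Origin: on its axis at the centre of the square grey collar (36 mm along x, 34 wide, 30 high). x points along the tool to the brush head, z up. Behind it, x = -18 to -218 mm, the black grip (28 wide, 26 high); ahead the aluminium tube, 14 mm thick. Pulled to its own -x, the handle slides and the tube stays.
- brush_grip (a point): Centre of the black grip's section 50 mm behind the collar's centre (brush x = -50 mm), axes as the brush; it moves with the handle. With the handle at the second stop the whole tool balances some 10 mm ahead of this point and the cradle's rear plate is 25 to 40 mm behind it. A grip of about 40 N keeps the tool level.
- brush_head (a point): Centre of the wooden brush block (85 x 46 x 16 mm, bristles 26 mm long below) on the tube's far end, axes as the brush; 138 mm ahead of the collar's centre when pushed in. The ferrule (29 mm thick) begins 70 mm before this point, 7 to 15 mm beyond the fork plate, which catches it in the pull; before lifting, ease the tool some 5 mm forward so that it does not bind there.
- tube (a joint): How far the handle is drawn out, m: 0 = pushed in and locked, 0.050 = first stop, 0.100 = second and last stop (hard end 0.101). With the button out the lock drops in at each stop, with 2 to 3 mm of play, and holds both ways. With the button in it slides with about 2 N of friction.
- button (a joint): Release button travel, m: 0 = out, 0.0035 = fully in, flush with the collar; releases beyond 0.0025. Black rubber, 12 mm long, 11 high, 3.5 mm proud, in the middle of the collar's +y side, pressed to -y; 2.5 N starts it, 5 N presses it fully. A grip of 15 N or more across the collar presses it in and holds the collar; it springs out when let go.
- cradle: Grey sheet steel, fixed. Origin on the table, mid-base (251 x 350 mm); x along the lying tools to their heads. Bays at y = -110, 0, 110 mm, a tool in each, any order. Fork plate at x = 125 mm: 6 thick, 74 high, slots 19 wide, open at the top, for the necks. Rear plate at x = -120: 6 thick, 59 high, slots 38 wide, 12 deep, in which the grips lie and slide. Tools lift straight up.
- bottle_brush: Bystander in the cradle: round white bottle brush, one-piece black grip, no collar, no button. Origin on its axis in line with the other tools' origins.
- squeegee: Bystander in the cradle: window squeegee with a blade 88 mm wide, one-piece black grip, no collar, no button. Origin on its axis in line with the other tools' origins.
- mug: Bystander: white mug, 80 mm across, 92 mm high; origin under its centre.
- bowl: Bystander: white bowl, 130 mm across, 55 mm high; origin under its centre.
- jar: Bystander: glass jar with lid, 76 mm across, 100 mm high; origin under its centre.
- spray_bottle: Bystander: trigger spray bottle, 72 mm across, 215 mm high; origin under its centre.
- tape_roll: Bystander: roll of tape lying flat, 100 mm across, 48 mm high; origin under its centre.

How it is judged:
By the outcome, as a careful person would: the job done as asked, in the order asked, and still so for the second after the job is handed in, while the arm keeps its last pose, push and grip.
It also fails if it takes over 48 s, if anything falls off the work surface, if the arm or the gripper's body presses on something with over 40 N, if the wrist force passes 120 N, or if a joint passes its speed limit or range.

## Working session

There is one attempt and no reset: what is moved stays moved. The work goes in short steps, each a Python script; the robot and the scene stay as the last script left them, time stands still between calls to the robot, and variables do not carry over. Pictures are saved under pics/ and viewed, at most 10 in all, crops included, and the job is handed in when it is done.

```bash
mkdir -p pics; python3 - <<'E'
from rig import arm
import cv2,numpy as np
for n in ("scene","top","wrist"):
    i=arm.camera_info(n); im=arm.snapshot(n); cv2.imwrite(f"pics/{n}0.png",im[:,:,::-1])
    print(n,{k:(np.round(v,4).tolist() if not isinstance(v,str) else v) for k,v in i.items()})
print(arm.get_obs())
E
```

```text
scene {'fov_y': 47.5823, 'cx': 282.752, 'cy': 200.9412, 'camera_from_world': [[-0.5028, 0.8643, -0.0154, 0.2938], [-0.6401, -0.3603, 0.6785, 0.278], [0.5809, 0.351, 0.7344, -1.6647], [0.0, 0.0, 0.0, 1.0]]}
top {'fov_y': 56.0065, 'cx': 280.8834, 'cy': 208.7442, 'camera_from_world': [[-0.0118, -0.9998, 0.0139, -0.0435], [0.9976, -0.0108, 0.0684, -0.5356], [-0.0682, 0.0146, 0.9976, -1.1236], [0.0, 0.0, 0.0, 1.0]]}
wrist {'fov_y': 60.1406, 'cx': 285.637, 'cy': 205.3889, 'camera_from_world': [[0.3097, 0.9508, -0.0024, -0.6235], [-0.9143, 0.2971, -0.2754, 0.0357], [-0.2611, 0.0874, 0.9613, -0.3782], [0.0, 0.0, 0.0, 1.0]]}
{'clock': 0.15, 'joint_pos': array([ 6.79693765e+01,  1.76957267e+01,  9.36709782e+01,  7.28296725e-04,
        6.87369163e+01, -3.99392258e+00]), 'qvel': array([ 0.03302483, -0.20451278, -0.21607603, -0.04425191,  0.07298028,
       -0.0479533 ]), 'tau': array([-1.62387906e-06, -4.15802908e+01, -2.77144700e+01, -7.57716066e-05,
        6.05086883e-03,  1.27942678e-05]), 'ee_pos': array([0.19331923, 0.59372439, 0.24929658]), 'ee_rot': array([-1.79896678e+02, -7.89387333e-03,  1.61963027e+02]), 'contact_force': array([-0.01539218, -0.66196814,  0.88833365]), 'ft_torque': array([-0.00036015,  0.06158292,  0.03962715]), 'grip_force': 0.0, 'grip_width': 0.9951239551674654}
```

View pics/top0.png

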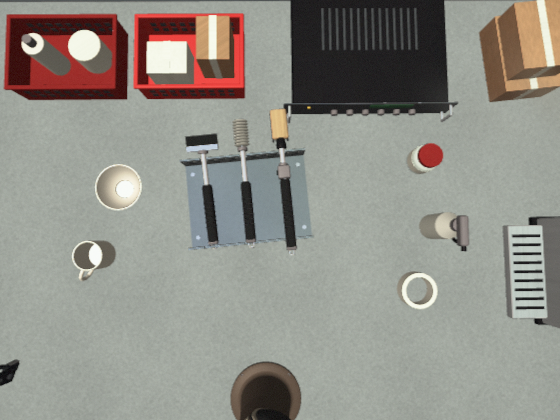

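View pics/scene0.png

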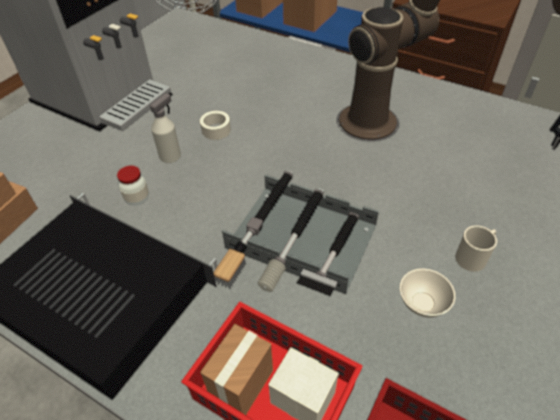

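```bash
cat > h.py <<'E'
import numpy as np, cv2
from rig import arm
def ray(i,u,v):
    f=210/np.tan(np.radians(i["fov_y"]/2)); T=np.array(i["camera_from_world"]); R=T[:3,:3]
    d=R.T@np.array([(u-i["cx"])/f,-(v-i["cy"])/f,-1.]); return -R.T@T[:3,3], d
def onz(i,u,v,z):
    c,d=ray(i,u,v); return c+d*(z-c[2])/d[2]
def proj(i,p):
    f=210/np.tan(np.radians(i["fov_y"]/2)); q=np.array(i["camera_from_world"])@np.r_[p,1]
    return np.array([i["cx"]-f*q[0]/q[2], i["cy"]+f*q[1]/q[2]])
def tri(rs):
    A=0;b=0
    for c,d in rs:
        d=d/np.linalg.norm(d);P=np.eye(3)-np.outer(d,d);A=A+P;b=b+P@c
    p=np.linalg.solve(A,b); return p,[np.linalg.norm(np.cross(p-c,d/np.linalg.norm(d))) for c,d in rs]
E
python3 - <<'E'
from h import *
i=arm.camera_info("top"); s=arm.camera_info("scene")
C=onz(i,284,171,.07); G=onz(i,291,248,.07); print("collar",C,"gripend",G,"yaw",np.degrees(np.arctan2(*(C-G)[1::-1])))
print(tri([ray(i,284,171),ray(s,256,225)]))
w=arm.camera_info("wrist"); c,d=ray(w,w["cx"],w["cy"]); o=arm.get_obs()
from scipy.spatial.transform import Rotation as Ro
R=Ro.from_euler('xyz',o["ee_rot"],degrees=True); print("cam in tool",R.inv().apply(c-o["ee_pos"]),R.inv().apply(d))
for y in (0,180):
  for p in (C,C-[.1,0,0]):
    print(y,arm.inverse_kinematics([p[0],p[1],.07],[180,0,y+5]),arm.inverse_kinematics([p[0],p[1],.3],[180,0,y+5]))
E
```

```text
collar [ 0.63666317 -0.05872592  0.07      ] gripend [ 0.42329207 -0.07531605  0.07      ] yaw 4.445943983019786
(array([ 0.63542958, -0.05563115,  0.06631191]), [np.float64(0.0036579090589100613), np.float64(0.0036579090589100643)])
cam in tool [ 0.06981389 -0.00015922 -0.12275185] [-2.75540709e-01 -2.79919964e-04  9.61289363e-01]
0 [-9.17125892e+00  3.12716428e+01  9.74650013e+01 -2.54444375e-14
  5.12633559e+01  7.58287411e+01] [-9.17125892e+00  1.69771264e+01  8.86419781e+01 -2.54444375e-14
  7.43808956e+01  7.58287411e+01]
0 [-1.08665524e+01  2.24652768e+01  1.11432875e+02 -2.54444375e-14
  4.61018480e+01  7.41334476e+01] [-1.08665524e+01  5.70920139e+00  1.02069006e+02 -2.54444375e-14
  7.22217930e+01  7.41334476e+01]
180 [  -9.17125892   31.27164284   97.46500129    0.           51.26335587
 -104.17125892] [  -9.17125892   16.97712638   88.64197807    0.           74.38089555
 -104.17125892]
180 [ -10.86655235   22.4652768   111.43287523    0.           46.10184797
 -105.86655235] [ -10.86655235    5.70920139  102.06900562    0.           72.22179299
 -105.86655235]
```

```bash
python3 - <<'E'
from h import *
import pickle
o=[180,0,5]
for k,p in enumerate([[.62,-.03,.25],[.60,-.09,.25]]):
    (arm.movep if k==0 else arm.servo_line)(p,o); arm.sleep(.3)
    i=arm.camera_info("wrist"); im=arm.snapshot("wrist")
    cv2.imwrite(f"pics/w{k}.png",im[:,:,::-1]); pickle.dump(i,open(f"w{k}.pkl","wb"))
print(arm.get_obs()["clock"])
E
python3 -c "
import cv2,numpy as np
cv2.imwrite('pics/w01.png',cv2.resize(np.hstack([cv2.imread('pics/w0.png'),cv2.imread('pics/w1.png')])[:, :],(800,300)))"
```

```text
4.0917
```

View pics/w0.png

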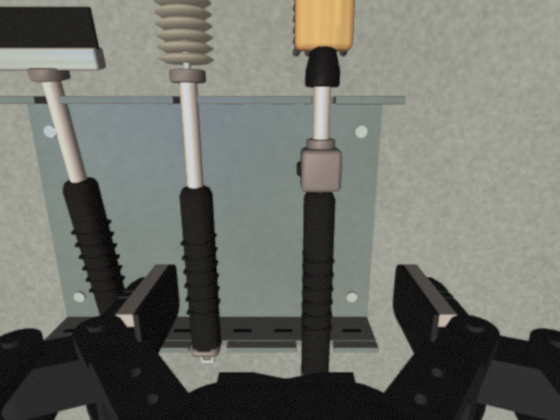

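View pics/w1.png

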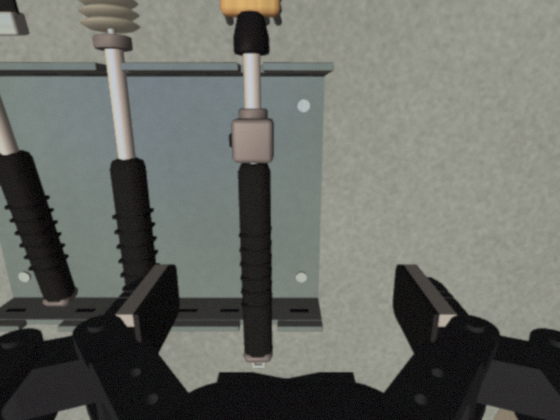

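```bash
cat > meas.py <<'E'
from h import *
import pickle
def collar(im,win):
    x0,x1,y0,y1=win; c=cv2.GaussianBlur(im,(3,3),0)[y0:y1,x0:x1].astype(int)
    m=((c[...,2]-c[...,0]>6)&(c[...,2]>80)&(c[...,2]<215)).astype(np.uint8)   # BGR, warm grey
    m=cv2.morphologyEx(m,cv2.MORPH_OPEN,np.ones((5,33)))
    n,l,s,ce=cv2.connectedComponentsWithStats(m); k=1+np.argmax(s[1:,4])
    r=cv2.minAreaRect(np.argwhere(l==k)[:,::-1].astype(np.float32))
    return np.array(r[0])+[x0,y0],r[1],r[2],s[k]
def gripaxis(im,win):
    x0,x1,y0,y1=win; m=(im[y0:y1,x0:x1].max(2)<60)
    rows=[(y0+k,x0+np.flatnonzero(r).min(),x0+np.flatnonzero(r).max()) for k,r in enumerate(m) if r.any()]
    return np.array(rows)
if __name__=="__main__":
    I=[pickle.load(open(f"w{k}.pkl","rb")) for k in (0,1)]; P=[cv2.imread(f"pics/w{k}.png") for k in (0,1)]
    W=[(280,365,125,205),(210,295,95,175)]; Q=[collar(p,w) for p,w in zip(P,W)]
    for q in Q: print(q)
    t=tri([ray(i,*q[0]) for i,q in zip(I,Q)]); print("collar top centre",t)
    for i,q in zip(I,Q): print("at z=.075",onz(i,*q[0],.075))
    for i,p,w in zip(I,P,[(285,350,200,350),(222,285,172,340)]):
        g=gripaxis(p,w); mid=(g[:,1]+g[:,2])/2; a=np.polyfit(g[:,0],mid,1); v0,v1=g[0,0]+3,g[-1,0]-3
        A=onz(i,np.polyval(a,v0),v0,.07);B=onz(i,np.polyval(a,v1),v1,.07)
        print("grip",np.median(g[:,2]-g[:,1]),A,B,"yaw",np.degrees(np.arctan2(*(A-B)[1::-1])))
    # fork plate right end / screw heads
    print("screws",tri([ray(I[0],361,132),ray(I[1],303.5,105.5)]),tri([ray(I[0],352,297),ray(I[1],301,277)]))
    # grip tail, squeegee/brush tails for check
E
python3 meas.py
```

```text
(array([321., 170.]), (40.0, 40.0), 90.0, array([  21,   25,   41,   41, 1623], dtype=int32))
(array([251.5, 140.5]), (41.0, 39.0), 90.0, array([  22,   25,   40,   42, 1653], dtype=int32))
collar top centre (array([ 0.63681019, -0.05811238,  0.07119752]), [np.float64(0.00021755227116862513), np.float64(0.00021755227116855151)])
at z=.075 [ 0.6376863  -0.05773997  0.075     ]
at z=.075 [ 0.63702327 -0.05836187  0.075     ]
grip 29.0 [ 0.60786885 -0.05969019  0.07      ] [ 0.46338355 -0.07342575  0.07      ] yaw 5.430530818512134
grip 29.0 [ 0.60777626 -0.06213123  0.07      ] [ 0.44974061 -0.07357196  0.07      ] yaw 4.14060961352169
screws (array([ 0.66733437, -0.10088644,  0.00634909]), [np.float64(0.0002336048495832264), np.float64(0.00023360484958322294)]) (array([ 0.48518112, -0.11671968,  0.00855662]), [np.float64(3.8115468694664165e-05), np.float64(3.8115468694727144e-05)])
```

```bash
python3 - <<'E'
from h import *
o=[180,0,5.0]; c=np.array([.637,-.058]); ax=np.array([np.cos(np.radians(5)),np.sin(np.radians(5)),0])
arm.movep([*c,.16],o)
print("touch",arm.servo_line([*c,.061],o,v=.08,contact_N=8))
arm.move_gripper(0.0,squeeze=40); arm.sleep(.3)
b=arm.get_obs(); print(b["grip_width"],b["grip_force"],b["ee_pos"],b["contact_force"])
if .36<b["grip_width"]<.43:
    p0=b["ee_pos"]
    for k in range(1,8):
        hit=arm.servo_line(p0-ax*.0185*k,o,v=.05,contact_N=14)
        b=arm.get_obs(); print(hit,np.linalg.norm(b["ee_pos"]-p0),b["contact_force"],b["grip_width"],b["clock"])
        if hit: break
cv2.imwrite("pics/w2.png",arm.snapshot("wrist")[:,:,::-1]); cv2.imwrite("pics/t2.png",arm.snapshot("top")[:,:,::-1])
E
```

```text
touch False
0.3905294068840547 43.95911134779453 [ 0.6372967  -0.05784906  0.06152009] [-0.92260303  1.37228621  6.06622992]
False 0.019376840166071187 [-0.29005829 -1.84751993  3.38020476] 0.39007584979364257 7.3083
False 0.03800901817365573 [-0.4107075  -3.08773894  3.83427021] 0.3920707621188979 7.825
False 0.05642060845366954 [-0.56147515 -2.64890719  5.25963758] 0.39318918083313964 8.3417
False 0.07481783222211488 [ 0.57961794 -1.9616485   5.0314731 ] 0.3893852168929759 8.8583
False 0.09303200680954302 [ 0.58522407 -2.26025347  6.52936473] 0.39295239370200236 9.375
True 0.10850785706122296 [1.53258705 0.61703237 1.43280414] 0.38581240132896955 9.7833
```

View pics/w2.png

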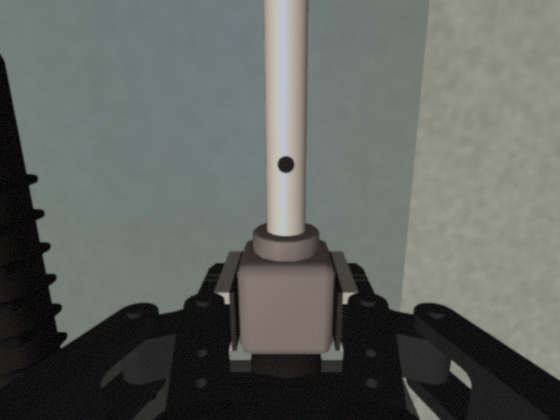

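```bash
python3 - <<'E'
from h import *
ax=np.array([np.cos(np.radians(5)),np.sin(np.radians(5)),0]); o=[180,0,5.0]
p0=arm.get_obs()["ee_pos"]; 
hit=arm.servo_line(p0-ax*.010,o,v=.02,contact_N=18); b=arm.get_obs()
print(hit,(p0-b["ee_pos"])@ax,b["contact_force"],b["grip_width"],b["clock"])
arm.sleep(.2); im=arm.snapshot("top")[:,:,::-1].copy(); cv2.imwrite("pics/t3.png",im); i=arm.camera_info("top")
b=arm.get_obs();print(b["ee_pos"],b["contact_force"])
# wooden block: orange mask near the brush
for n in ("top0","t3"):
    m=cv2.imread(f"pics/{n}.png"); h=cv2.cvtColor(m,cv2.COLOR_BGR2HSV); k=((h[...,0]>8)&(h[...,0]<25)&(h[...,1]>90)&(h[...,2]>100)).astype(np.uint8)
    k[:95]=0;k[160:]=0;k[:,:255]=0;k[:,305:]=0
    r=cv2.minAreaRect(cv2.findNonZero(k)); print(n,r,onz(i,*r[0],.068))
cv2.imwrite("pics/t3c.png",cv2.resize(im[90:270,170:340],None,fx=3.3,fy=3.3,interpolation=cv2.INTER_CUBIC))
E
```

```text
True 0.00017063070151544717 [ 1.78107456 -0.8161102  -0.65483209] 0.3914864391400487 10.3667
[ 0.52917222 -0.06831642  0.06242744] [ 2.08675401 -1.10033508 -1.0621294 ]
top0 ((278.541015625, 123.45082092285156), (28.6998291015625, 15.481610298156738), 84.80557250976562) [ 0.77186336 -0.04509744  0.068     ]
t3 ((279.18853759765625, 126.07378387451172), (29.33357810974121, 16.1153621673584), 84.80557250976562) [ 0.76435838 -0.04683006  0.068     ]
```

View pics/t3c.png

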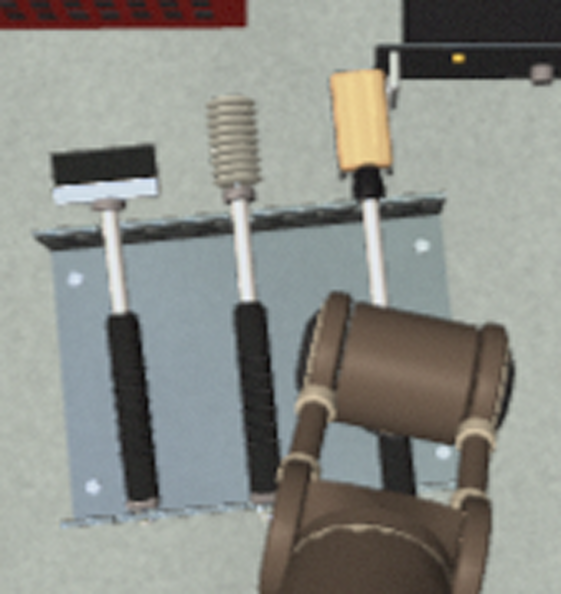

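```bash
python3 - <<'E'
from h import *
import pickle
o=[180,0,5.0]; arm.move_gripper(1.0); arm.sleep(.3)
p=arm.get_obs()["ee_pos"]; arm.servo_line(p+[0,0,.12],o,v=.2)
arm.servo_line([p[0]+.09,p[1]-.005,.24],o,v=.25); arm.sleep(.3)
pickle.dump(arm.camera_info("wrist"),open("w4.pkl","wb")); cv2.imwrite("pics/w4.png",arm.snapshot("wrist")[:,:,::-1]); print(p,arm.get_obs()["clock"])
E
```

```text
[ 0.528475   -0.06807165  0.06221806] 13.15
```

View pics/w4.png

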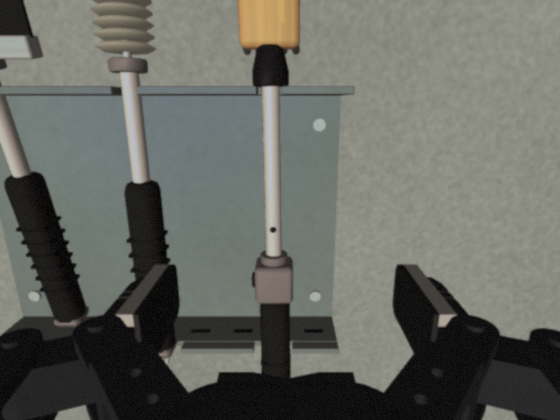

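```bash
python3 - <<'E'
from meas import *
for n,w,e in (("w0",(280,365,125,205),(323,87)),("w4",(240,310,245,315),(271,87))):
    im=cv2.imread(f"pics/{n}.png"); i=pickle.load(open(n+".pkl","rb"))
    if n=="w4":
        r=gripaxis(im,(258,292,305,355)); print("grip cols",np.median(r[:,1:],0))
    q=collar(im,w); C=onz(i,*q[0],.0735)
    col=im[40:110,e[0]-6:e[0]+7].max(2).mean(1); fe=40+np.argmax(np.diff(col)); F=onz(i,e[0],fe,.0745)
    h=cv2.cvtColor(im,cv2.COLOR_BGR2HSV)[0:80,e[0]-25:e[0]-17]; wood=((h[...,1]>90)&(h[...,2]>120)).all(1); br=np.flatnonzero(wood).max()
    B=onz(i,e[0],br,.068); print(n,q[0],q[1],C,"ferr row",fe,np.linalg.norm((F-C)[:2]),"block row",br,np.linalg.norm((B-C)[:2]))
E
```

```text
w0 [321. 170.] (40.0, 40.0) [ 0.63742359 -0.05791185  0.0735    ] ferr row 86 0.06663732427485006 block row 48 0.09496437267183581
grip cols [260. 289.]
w4 [273. 285.] (34.0, 36.0) [ 0.53015515 -0.06942457  0.0735    ] ferr row 85 0.16767257452791276 block row 46 0.19560645335827548
```

```bash
python3 - <<'E'
from h import *
o=[180,0,5.0]; ax=np.array([np.cos(np.radians(5)),np.sin(np.radians(5)),0])
g=np.array([.5293,-.0689,.0])-ax*.044
arm.movep(g+[0,0,.15],o)
print("touch",arm.servo_line(g+[0,0,.061],o,v=.08,contact_N=10))
arm.move_gripper(0.0,squeeze=55); arm.sleep(.3)
b=arm.get_obs(); print(b["grip_width"],b["grip_force"],b["ee_pos"],b["contact_force"],b["clock"])
if b["grip_width"]>.25:
    p=b["ee_pos"]+ax*.005
    print(arm.servo_line(p,o,v=.02,contact_N=20)); print(arm.get_obs()["contact_force"])
    print(arm.servo_line(p+[0,0,.03],o,v=.04,contact_N=20)); b=arm.get_obs(); print(b["contact_force"],b["ft_torque"],b["ee_pos"])
    cv2.imwrite("pics/s5.png",arm.snapshot("scene")[:,:,::-1])
    print(arm.servo_line(p+[0,0,.15],o,v=.08)); arm.sleep(.5)
    b=arm.get_obs(); print(b["contact_force"],b["ft_torque"],b["ee_pos"],b["grip_width"],b["clock"])
a=arm.snapshot("scene")[:,:,::-1]; t=arm.snapshot("top")[:,:,::-1]; w=arm.snapshot("wrist")[:,:,::-1]
cv2.imwrite("pics/w6.png",w);cv2.imwrite("pics/s6.png",a);cv2.imwrite("pics/t6.png",t)
cv2.imwrite("pics/m6.png",np.hstack([cv2.resize(a[120:320,150:390],(400,333)),cv2.resize(w,(400,333))]))
E
```

```text
touch False
0.32084317548493124 54.51551556587219 [ 0.48578691 -0.07296719  0.06143945] [-0.50734817 -1.06762029  4.27909683] 15.95
False
[-4.62978462 -0.2683688   7.82712043]
False
[ 0.25437209  0.49939581 -4.7602819 ] [-0.03582777  0.04152456  0.04558561] [ 0.49057182 -0.07248493  0.09135081]
False
[ 0.4543651  -0.22713175 -3.87454989] [ 0.0193493   0.02919655 -0.01956384] [ 0.49077154 -0.07252029  0.21142108] 0.3217656087608658 19.4667
```

View pics/m6.png

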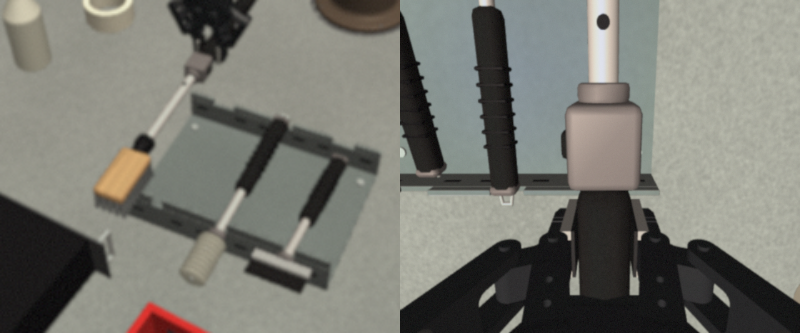

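```bash
python3 - <<'E'
from h import *
T=arm.camera_info("top");S=arm.camera_info("scene"); ax=np.array([np.cos(np.radians(5)),np.sin(np.radians(5)),0])
H=np.array([.49077,-.07252,.2104])+ax*.282+[0,0,.008]; r=[]
for n,i in (("t6",T),("s6",S)):
    e=proj(i,H); im=cv2.imread(f"pics/{n}.png"); h=cv2.cvtColor(im,cv2.COLOR_BGR2HSV)
    k=((h[...,0]>8)&(h[...,0]<25)&(h[...,1]>90)&(h[...,2]>165)).astype(np.uint8)
    x,y=e.astype(int); m=np.zeros_like(k); m[y-32:y+32,x-28:x+28]=1; k&=m
    R=cv2.minAreaRect(cv2.findNonZero(k)); print(n,"expected",e,"seen",R); r.append(ray(i,*R[0]))
print(H,tri(r))
E
```

```text
t6 expected [280.20438361 105.93302554] seen ((288.5487976074219, 106.93903350830078), (32.908599853515625, 36.663272857666016), 83.6598129272461)
s6 expected [221.04515336 223.3730752 ] seen ((223.17840576171875, 223.6297607421875), (17.49810791015625, 34.62860870361328), 36.02737045288086)
[ 0.7716969  -0.04794208  0.2184    ] (array([ 0.76691889, -0.05954469,  0.20780755]), [np.float64(0.010449894952056891), np.float64(0.010449894952056995)])
```

```bash
python3 - <<'E'
from h import *
r=[]
for n,e in (("top",(280,106)),("scene",(221,223))):
    i=arm.camera_info(n); im=arm.snapshot(n)[:,:,::-1].copy(); h=cv2.cvtColor(im,cv2.COLOR_BGR2HSV)
    k=((h[...,0]>8)&(h[...,0]<25)&(h[...,1]>90)&(h[...,2]>165)).astype(np.uint8)
    _,l,s,_=cv2.connectedComponentsWithStats(k,connectivity=4); j=l[e[1],e[0]]; R=cv2.minAreaRect(np.argwhere(l==j)[:,::-1].astype(np.float32)); print(n,R,s[j]); r.append(ray(i,*R[0]))
print(tri(r)); b=arm.get_obs(); print(b["qvel"].round(2),b["ee_rot"],b["grip_force"],b["clock"])
E
```

```text
top ((279.2134094238281, 107.92073822021484), (33.0190315246582, 18.11077308654785), 83.6598129272461) [270  91  20  35 585]
scene ((223.0, 223.5), (17.613487243652344, 34.40774154663086), 34.99201965332031) [207 209  33  31 543]
(array([ 0.76784469, -0.04558593,  0.21532813]), [np.float64(7.728729751275954e-05), np.float64(7.728729751280544e-05)])
[-0.04  0.08 -0.09  0.05 -0.03 -0.08] [ 1.79997919e+02 -4.62547241e-03  4.99931203e+00] 54.27604615688324 19.7167
```

```bash
python3 -c "
from rig import arm
print(arm.close_job())"
```

```text
the job is handed in; nothing more can be done
None
```

The job is handed in: the dust brush was drawn to its second stop (about 0.1 m by camera) with the button sprung out, then lifted 15 cm by its grip and held still, level to within about 1°, with the other tools apparently undisturbed and about 20 s on the clock; no verdict came back.

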